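# Scan the stock label of a display teapot

### The job

Turn the revolving stand with the teapot until its barcode label lines up with the pointed tab on the base. Then take the wand scanner out of its dock, put its sprung nose squarely on the middle of the sloping label, press it in gently to about half-way and hold it still there for a good second; the label's stem is pulled out differently each time, so feel for it. Finally stand the scanner back in its dock, leaving the label lined up and everything else on the counter where it is.

Things in the scene. Friction and masses are not known exactly. Their poses are not given: they have to be found in the camera images.
- stand: fixed round wooden base, 270 mm across, of a revolving display stand; origin on the counter at its centre, z up; its +x axis points to the pointed tab. On it turns a wooden disc, 256 mm across, top 30 mm above the counter, with a teapot and a label.
- tab (a point): tip of the pointed wooden tab at the rim of the stand's base, 171 mm from its centre and 6 mm above the counter; marks where the label belongs
- pot (a point): top of the knob of the round metal teapot bolted to the middle of the disc, on the turning axis, 220 mm above the counter. Belly 120 mm wide. Its spout reaches 130 mm from the axis, across from the handle.
- turntable (a joint): angle (rad) of the revolving disc with teapot and label: 0 when the label stands exactly at the tab; positive = label turned counterclockwise from it, seen from above. Starts between 1.2 and 2.1, runs from -0.8 to 2.7, no click or stop at 0; stays where it is left (friction 0.3 N m: some 2.5 N at the handle).
- handle (a point): middle of the upright outer part of the teapot's handle, a metal bar 12 mm thick, 122 mm from the turning axis, 114 mm above the counter; upright from 99 to 129 mm above the counter, the handle's highest point is at 160 mm. Seen from above it stands 65 degrees clockwise from the label about the axis. It can be pushed along its circle from above.
- tag: dark metal socket of the label, on the disc 86 mm from its axis; origin 55 mm above the counter. Its z axis is the way the label faces: outward from the turning axis and up, 40 degrees from vertical; y is level. The label's face lies 22 to 36 mm from this origin along z: its stem is pulled out by a different, unmeasured amount each time.
- tag_foot (a point): the same point as the origin of the label's socket. The label on its stem is a flat white plate with a black barcode, 50 mm (along the socket's x) by 70 mm (along y), 5 mm thick, centred on the socket's z axis and square to it. It is stiff: it does not give when pressed.
- wand: grey wand scanner, 158 mm long, about 0.22 kg. z axis from the nose to the handle's top; it scans along -z. Origin at the tip of the nose when fully out. Rubber nose 22 mm across, tube 28 mm across from z = 12 to 75 mm, round collar 54 mm across from z = 75 to 83 mm. It hangs nose down in its dock by the collar, nose tip 10 mm above the counter.
- wand_grip (a point): middle of the scanner's handle, 120 mm from the nose tip, on its axis; the handle is flat-sided, 34 mm along the scanner's x and 26 mm along its y, from z = 83 to 158 mm
- nose (a joint): how far (m) the scanner's sprung nose is pushed in: 0 out, 0.010 fully in. It begins to give at 2.1 N and is fully in at 9.1 N (0.7 N per mm); half-way in takes 5.6 N. The scanner reads while the nose is pushed in roughly half-way.
- dock: fixed square block, 84 by 84 mm and 85 mm high, origin on the counter under its centre; a square well of 40 by 40 mm opens in its top (almost to the counter) for the scanner's tube
- old_pot: footed metal teapot, 156 mm high, bystander; origin under its centre (loose)
- tea_jar: amber glass jar with a metal cap, 72 mm wide, 130 mm high, bystander; origin under its centre (loose)
- glass_a: tea glass, 60 mm wide, 85 mm high, bystander; origin under its centre (loose)
- glass_b: another such tea glass, bystander; origin under its centre (loose)
- sugar_bowl: white bowl, 100 mm wide, 50 mm high, bystander; origin under its centre (loose)
- spoon: steel spoon, 150 mm, lying on the counter, bystander; origin under its centre (loose)
There are look-alikes about, which are no part of the job. Leave any green look-alike of the wand alone.

How it is judged:
By the outcome, as a careful person would: the job done as asked, in the order asked, and still so for the second after the job is handed in, with the robot touching nothing.
It also fails if it takes over 72 s, if anything falls off the work surface, if the arm or the gripper's body presses on something with over 40 N, if the wrist force passes 120 N, or if a joint passes its speed limit or range.

### The arm

A 7-joint arm with a two-finger parallel gripper is mounted at the origin on the work surface. World frame = base frame: x ahead of the robot, y to its left, z up, the work surface at z = 0. Lengths are in m, angles in rad, forces in N, time in s.
With the tool pointing down it reaches from about 0.4 to 0.85 m from the base axis. Payload 10.4 kg.
Tool frame: the origin (TCP) lies midway between the tips of the shut fingers; the grasp point (between the pads) lies r.grip_point_offset behind it (r.grip_point_offset is the distance from the TCP to the grasp point, in m); z points along the fingers, y is the line along which they close (so a half turn about z gives the same grasp; the last joint's range is limited). The gripper opens to 87 mm and grips with 3 to 60 N. Pads are 19 mm wide; open, the fingers measure 117 mm over their backs; the gripper's body (75 mm by 190 mm) begins 51 mm behind the grasp point.
Start: joints at [-1.316, 0.332, -0.065, 1.46, 0.022, 1.35, -0.088], TCP at [0.171, 0.601, 0.223] pointing down, gripper open.
Joint ranges: [-2.6, 2.6], [-0.5, 2.12], [-1.47, 1.34], [0.16, 2.42], [-1.27, 4.41], [0.06, 2.06], [-2.6, 2.6]. Speed limits (rad/s): [2.22, 2.22, 2.79, 2.79, 3.14, 3.14, 3.14].

### API

Orientations are given as a unit quaternion [x, y, z, w].
In Python, from bench import r gives the robot as it stands.
- The arm moves only by the tool play_rows, never from a script. Its arguments are lists of equal length, an entry for each row: "claw": the closure, from 0 (fully open) to 1 (shut); "delta_pos": the shift along the tool's x, y, z scaled (see below), a list of three; "delta_rot": the turn, a rotation vector about the tool's x, y, z scaled (see below), a list of three. A call has 1 to 8 rows; each row shifts and turns the commanded pose from where the row before left it, along the tool's axes as they then stand; what a row does not reach is not made up. The controller multiplies each number of a shift by 200 mm and each number of a turn by pi rad. A row lasts 1/10 s, in which the tool goes at most 50 mm and 8.59 degrees, less where a joint would pass 70% of its speed; a pose out of reach is approached as far as the arm can. A call with a number of a shift or a turn outside -1 to 1 is refused whole. A call with a gripper value outside its range is refused whole. The fingers move at their own pace and stop on an object; "squeeze" is the grip in N (left out, the last holds). Time passes only in rows, so rows that do not move let the fingers close. It gives the time, the measured TCP pose, the force, the opening and the grip force at its end, in the units of the state.
- r.read_state(): the state, without advancing time (a new reading comes with each control period).
- r.camera(name): name is "scene" or "top" or "wrist"; returns a dict with "pixels" (400x640x3 uint8, red, green, blue), "camera_matrix" (3x3 intrinsics, pixels), "D" ([k1, k2, p1, p2, k3] as OpenCV has them; the pictures are not rectified), "cam_to_world" (4x4, takes a point from camera to world coordinates); the wrist camera has in their place "hand_eye" (4x4, takes a point from camera to tool coordinates, whose origin is the TCP and whose axes are the flange's). Camera axes: x right, y up, looking along -z (the intrinsics and any distortion apply to the point x, -y, -z); pixel columns grow to the right and rows downward; lengths in m; the calibration is good to about 2 mm. A picture is of the moment at which its call begins: read the wrist's pose just before it. There is no depth.
- r.close_job(): hands the job in; it is judged then, once.
The state is a dict: "time": time; "joint_positions": joint angles; "joint_vel": joint speeds; "joint_torque": joint torques, N m; "ee_pos": TCP position; "eef_rot": TCP orientation; "ft_force": force on the tool from outside, world axes, zero at the start; "torque": the same for the moment, N m; "width": finger opening in m; "grip_force": force on a finger pad.
Only numpy, scipy, OpenCV 4.12 (cv2) and the standard library are available. Lean on these libraries where they do the work, as an engineer would, in place of code of your own. Each camera call takes 0.05 s, during which the arm holds its last target. There are 200 camera calls.

## Working session

There is one attempt and no reset: what is moved stays moved. The work goes in short steps, Python scripts to look and compute and a tool call to move; the robot and the scene stay as the last step left them, time stands still between calls to the robot, and variables do not carry over. Pictures are saved under pics/ and viewed, at most 10 in all, crops included, and the job is handed in when it is done.

Besides the shell and the picture viewer there is one more tool, called after ">>>" as name(argument=value, ...) on one line, values as JSON. play_rows: Moves the arm, as the interface text tells. Shifts and turns lie within -1 to 1; 1 stands for 200 mm of shift or pi rad of turn. Its arguments: {"type":"object","properties":{"claw":{"type":"array"},"delta_pos":{"type":"array"},"delta_rot":{"type":"array"},"squeeze":{"type":"number"}},"required":["claw","delta_pos","delta_rot"]}

```bash
mkdir -p pics
cat > h.py <<'E'
import numpy as np, cv2
from scipy.spatial.transform import Rotation as R
from bench import r
def pose():
    s=r.read_state(); T=np.eye(4); T[:3,:3]=R.from_quat(s["eef_rot"]).as_matrix(); T[:3,3]=s["ee_pos"]; return s,T
def cam(n,save=None):
    s,T=pose(); c=r.camera(n)
    c["M"]=T@np.array(c["hand_eye"]) if n=="wrist" else np.array(c["cam_to_world"])
    c["K"]=np.array(c["camera_matrix"],float); c["D"]=np.array(c["D"],float)
    if save: cv2.imwrite("pics/"+save,c["pixels"][:,:,::-1]); np.savez("pics/"+save[:-4],**{k:c[k] for k in("pixels","M","K","D")})
    return c
def load(n): return dict(np.load("pics/"+n+".npz"))
def ray(c,uv):
    p=cv2.undistortPoints(np.array(uv,float).reshape(-1,1,2),c["K"],c["D"]).reshape(-1,2)
    d=np.c_[p[:,0],-p[:,1],-np.ones(len(p))]@c["M"][:3,:3].T
    return c["M"][:3,3],d
def onz(c,uv,z):
    o,d=ray(c,uv); return o+d*((z-o[2])/d[:,2])[:,None]
def proj(c,P):
    P=np.atleast_2d(P); q=(P-c["M"][:3,3])@c["M"][:3,:3]; q=q*[1,-1,-1]
    return cv2.projectPoints(q,np.zeros(3),np.zeros(3),c["K"],c["D"])[0].reshape(-1,2)
def tri(c1,p1,c2,p2):
    A=np.zeros((3,3));b=np.zeros(3)
    for c,p in((c1,p1),(c2,p2)):
        o,d=ray(c,p);d=d[0]/np.linalg.norm(d[0]);Q=np.eye(3)-np.outer(d,d);A+=Q;b+=Q@o
    return np.linalg.solve(A,b)
E
python3 - <<'E'
from h import *
s,T=pose(); print(s, r.grip_point_offset); print(T)
for n in("scene","top"):
    c=cam(n,n+"0.png"); print(n,c["M"].round(3).tolist(),c["K"].tolist(),c["D"])
E
```

```text
{'time': 0.0, 'joint_positions': array([-1.31554041,  0.33283489, -0.06465475,  1.4609277 ,  0.02157168,
        1.34990413, -0.08849765]), 'joint_vel': array([ 6.36967291e-04,  2.67557335e-04, -5.28206809e-04,  1.06387198e-03,
       -4.04032018e-04,  5.09067710e-05, -1.16067587e-04]), 'joint_torque': array([ 6.63166848e-04, -6.23262119e+01,  2.52011174e-02, -3.89901173e+01,
       -6.12834678e-02,  3.96447885e-02,  1.42121949e-04]), 'ee_pos': array([0.17135161, 0.60065464, 0.22178342]), 'eef_rot': array([ 1.38494300e-01,  9.90362990e-01, -6.86531781e-04, -6.97896738e-05]), 'ft_force': array([-0.88872454,  0.50800726,  0.62515513]), 'torque': array([ 0.02826828,  0.03045738, -0.00040087]), 'grip_force': 0.0, 'width': 0.08711264041701608} 0.0187
[[-9.61638648e-01  2.74319162e-01 -3.28395697e-04  1.71351610e-01]
 [ 2.74319353e-01  9.61637715e-01 -1.34050039e-03  6.00654637e-01]
 [-5.19272565e-05 -1.37916228e-03 -9.99999048e-01  2.21783418e-01]
 [ 0.00000000e+00  0.00000000e+00  0.00000000e+00  1.00000000e+00]]
scene [[0.318, -0.766, 0.558, 1.23], [0.948, 0.255, -0.191, -0.171], [0.004, 0.59, 0.807, 1.061], [0.0, 0.0, 0.0, 1.0]] [[457.478509182248, 0.0, 319.2625710753854], [0.0, 457.478509182248, 198.84962306593616], [0.0, 0.0, 1.0]] [-0.021351  0.        0.        0.        0.      ]
top [[-0.013, 0.984, -0.177, 0.317], [-1.0, -0.01, 0.014, 0.035], [0.012, 0.177, 0.984, 1.634], [0.0, 0.0, 0.0, 1.0]] [[482.5693599737723, 0.0, 311.24270991774125], [0.0, 482.5693599737723, 194.9568637378432], [0.0, 0.0, 1.0]] [-0.10984479  0.          0.          0.          0.        ]
```

View pics/scene0.png

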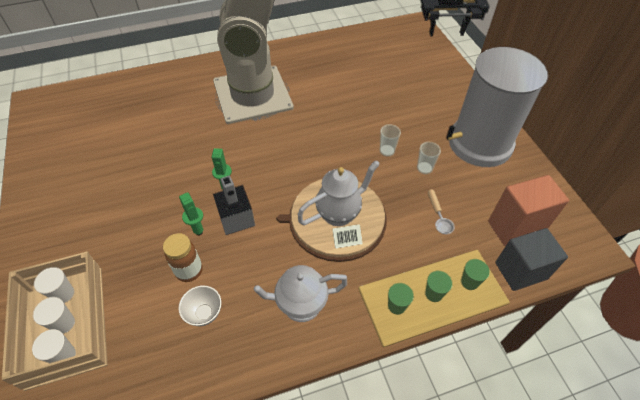

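View pics/top0.png

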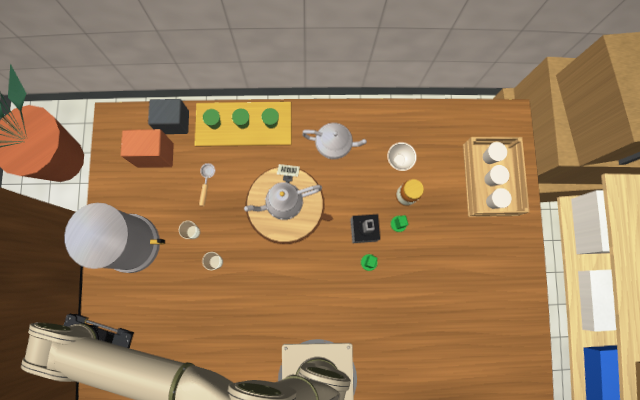

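The scene view shows the stand at about (338,215), the label at (347,236), the tab at (283,218), the handle on the left of the pot, and the dock with the grey wand at (230,205). Green look-alikes are at (219,165) and (192,215). In the top view the tab is at (327,217), the label at (288,170), the handle at (311,190) and the dock at (365,228). I'll zoom in on both for precise pixels.

Run:
```python
from h import *
a=load("scene0");b=load("top0")
A=cv2.resize(a["pixels"][135:275,175:400,::-1],None,fx=3.5,fy=3.5,interpolation=cv2.INTER_CUBIC)
B=cv2.resize(b["pixels"][155:280,235:415,::-1],None,fx=4.4,fy=4.4,interpolation=cv2.INTER_CUBIC)
def grid(I,x0,y0,f,s=20):
    for x in range((x0//s+1)*s,x0+int(I.shape[1]/f),s): cv2.putText(I,str(x),(int((x-x0)*f)-10,10),0,.35,(0,255,255),1); cv2.line(I,(int((x-x0)*f),12),(int((x-x0)*f),20),(0,255,255),1)
    for y in range((y0//s+1)*s,y0+int(I.shape[0]/f),s): cv2.putText(I,str(y),(0,int((y-y0)*f)+4),0,.35,(0,255,255),1); cv2.line(I,(25,int((y-y0)*f)),(32,int((y-y0)*f)),(0,255,255),1)
grid(A,175,135,3.5);grid(B,235,155,4.4)
cv2.imwrite("pics/A.png",A);cv2.imwrite("pics/B.png",B)
# knob: gold blob
for c,w in((a,(320,360,155,185)),(b,(270,300,185,205))):
    x0,x1,y0,y1=w; h=cv2.cvtColor(c["pixels"][y0:y1,x0:x1],cv2.COLOR_RGB2HSV)
    m=((h[:,:,0]>12)&(h[:,:,0]<32)&(h[:,:,1]>110)); y,x=np.nonzero(m); print(len(x),x.mean()+x0,y.mean()+y0,x.min()+x0,x.max()+x0,y.min()+y0,y.max()+y0)
```

```text
698 339.7507163323782 163.59169054441261 320 359 155 181
32 285.21875 189.5 270 299 185 195
```

View pics/A.png

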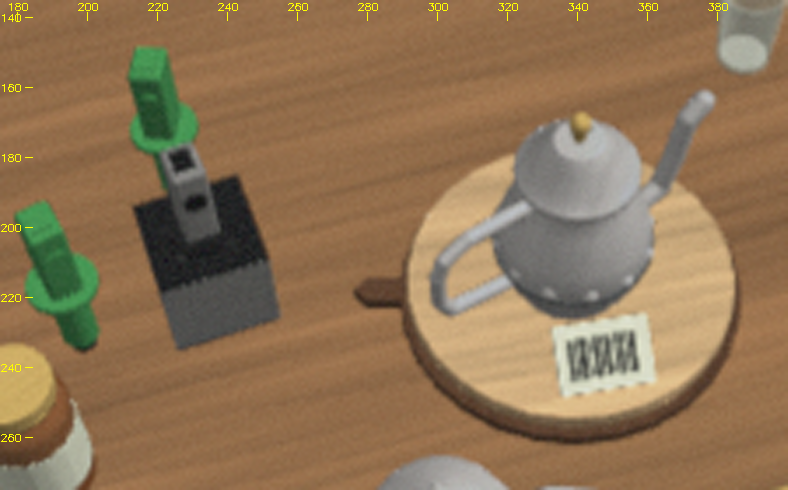

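View pics/B.png

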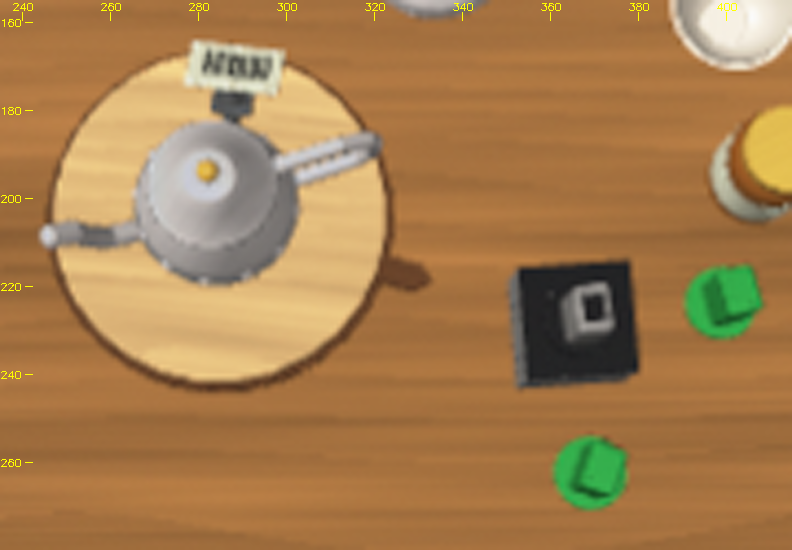

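In the zoomed scene view the tab tip is at about (276.4,218.4), the knob at (341,168), the handle's outer bar at (300,217) and the wand's top face at (227,180). In the top view the tab tip is at (333.2,218), the knob at (282,193.6), the wand top at (369.5,223.2), the handle at (319.5,188), the dock's top face around (366,228), and the label at (288.5,170). The green wands stand on the far side and the right of the dock.

```bash
cat > m.py <<'E'
from h import *
from scipy.optimize import least_squares
a=load("scene0");b=load("top0")
knob=tri(a,(341.2,168),b,(282,193.6)); print("knob",knob, onz(a,(341.2,168),.22),onz(b,(282,193.6),.22))
print("tab",tri(a,(276.4,218.4),b,(333.2,218)),onz(a,(276.4,218.4),.006),onz(b,(333.2,218),.006))
print("wandtop",tri(a,(227,180.1),b,(369.5,223.2)),onz(a,(227,180.1),.168),onz(b,(369.5,223.2),.168))
print("handle",tri(a,(299.9,217),b,(319.5,188.4)))
def px(P,f,o): return np.array(P)/f+o
cs=onz(b,px([(519,268),(629,262),(637,372),(525,375)],4.4,(235,155)),.085); print("dock top",cs.round(4),cs.mean(0))
cs=onz(a,px([(134,208),(240,177),(269,258),(165,291)],3.5,(175,135)),.085); print("dock scene",cs.round(4),cs.mean(0))
cs=onz(b,px([(194,41),(285,54),(276,96),(184,82)],4.4,(235,155)),.077); print("label top",cs.mean(0))
for c,n in((a,"scene"),(b,"top")):
    h=cv2.cvtColor(c["pixels"],cv2.COLOR_RGB2HSV); m=((h[:,:,0]>=12)&(h[:,:,0]<25)&(h[:,:,2]>175)&(h[:,:,1]>60)&(h[:,:,1]<150)).astype(np.uint8)
    w=np.zeros_like(m); 
    if n=="scene": w[140:270,280:400]=1
    else: w[160:250,240:325]=1
    cnt=max(cv2.findContours(cv2.morphologyEx(m*w,3,np.ones((3,3))),0,1)[0],key=cv2.contourArea)
    P=onz(c,cnt.reshape(-1,2),.03)[:,:2]
    s=least_squares(lambda q:np.hypot(*(P-q).T)-.128,P.mean(0),loss="soft_l1",f_scale=.002); print(n,"disc",s.x,np.median(abs(s.fun)),len(P))
E
python3 m.py
```

```text
knob [0.57752624 0.10416167 0.21886322] [[0.57893709 0.1063097  0.22      ]] [[0.57655044 0.10165488 0.22      ]]
tab [ 0.52960159 -0.05919131  0.01052702] [[ 0.52721625 -0.05599618  0.006     ]] [[ 0.52963003 -0.06217727  0.006     ]]
wandtop [ 0.49050585 -0.1614138   0.17405871] [[ 0.48578575 -0.16002198  0.168     ]] [[ 0.49103945 -0.16357397  0.168     ]]
handle [ 0.61234822 -0.0123321   0.11250358]
dock top [[ 0.5254 -0.1217  0.085 ]
 [ 0.5288 -0.2034  0.085 ]
 [ 0.4475 -0.2064  0.085 ]
 [ 0.4464 -0.124   0.085 ]] [ 0.48702124 -0.16388171  0.085     ]
dock scene [[ 0.453  -0.2036  0.085 ]
 [ 0.4493 -0.1204  0.085 ]
 [ 0.5306 -0.1171  0.085 ]
 [ 0.5353 -0.1964  0.085 ]] [ 0.49201376 -0.15937182  0.085     ]
label top [0.68030099 0.08723989 0.077     ]
scene disc [0.57237068 0.10852621] 0.010814390948233249 424
top disc [0.58353884 0.10409289] 0.0032779777007806293 195
```

```bash
cat >> h.py <<'E'
def down(yaw,):  # tool z down, tool y at world angle yaw (deg)
    y=np.array([np.cos(np.radians(yaw)),np.sin(np.radians(yaw)),0]); z=np.array([0,0,-1.]); return np.c_[np.cross(y,z),y,z]
def plan(wps,T=None,dp=3):
    """wps: list of (pos,rotmatrix,nrows[,'arc centre' xy]); prints rounded rows in calls of 8"""
    if T is None: T=pose()[1]
    T=T.copy(); rows=[]
    for w in wps:
        p1,R1,n=np.array(w[0],float),w[1],w[2]; p0=T[:3,3].copy(); R0=T[:3,:3].copy(); rv=R.from_matrix(R0.T@R1).as_rotvec()
        for i in range(1,n+1):
            f=i/n; p=p0+f*(p1-p0)
            if len(w)>3:
                c=np.array(w[3]); e0=p0[:2]-c; e1=p1[:2]-c; a0=np.arctan2(e0[1],e0[0]); a1=np.arctan2(e1[1],e1[0]); da=(a1-a0+np.pi)%(2*np.pi)-np.pi
                rr=np.hypot(*e0)*(1-f)+f*np.hypot(*e1); p[:2]=c+rr*np.array([np.cos(a0+f*da),np.sin(a0+f*da)])
            Rf=R0@R.from_rotvec(rv*f).as_matrix()
            d=np.round(T[:3,:3].T@(p-T[:3,3])/.2,dp); q=np.round(R.from_matrix(T[:3,:3].T@Rf).as_rotvec()/np.pi,dp)
            T[:3,3]+=T[:3,:3]@d*.2; T[:3,:3]=T[:3,:3]@R.from_rotvec(q*np.pi).as_matrix(); rows.append((d+0,q+0))
    for k in range(0,len(rows),8):
        print("pos",str([x[0].tolist() for x in rows[k:k+8]]).replace("0.",".")); print("rot",str([x[1].tolist() for x in rows[k:k+8]]).replace("0.","."))
    return T
E
python3 - <<'E'
from h import *
plan([((.36,.25,.30),down(45),12),((.612,-.012,.27),down(16.5),12)])
E
```

```text
pos [[-.116, -.119, -.032], [-.12, -.114, -.033], [-.126, -.109, -.032], [-.129, -.104, -.033], [-.134, -.097, -.032], [-.138, -.093, -.032], [-.142, -.086, -.033], [-.146, -.08, -.032]]
rot [[.0, .0, .013], [.0, .0, .014], [.0, .0, .013], [.0, .0, .014], [.0, .0, .013], [.0, .0, .014], [.0, .0, .013], [.0, .0, .014]]
pos [[-.148, -.074, -.033], [-.152, -.067, -.032], [-.154, -.061, -.033], [-.157, -.054, -.032], [-.151, -.003, .013], [-.152, .004, .012], [-.151, .009, .013], [-.151, .016, .012]]
rot [[.0, .0, .013], [.0, .0, .014], [.0, .0, .013], [.0, .0, .014], [.0, .0, .013], [.0, .0, .013], [.0, .0, .013], [.0, .0, .014]]
pos [[-.149, .022, .013], [-.149, .029, .013], [-.148, .034, .012], [-.146, .041, .013], [-.144, .046, .012], [-.142, .052, .013], [-.14, .059, .013], [-.137, .064, .012]]
rot [[.0, .0, .013], [.0, .0, .013], [.0, .0, .013], [.0, .0, .013], [.0, .0, .013], [.0, .0, .014], [.0, .0, .013], [.0, .0, .013]]
```

>>> play_rows(claw=[0,0,0,0,0,0,0,0], delta_pos=[[-0.116,-0.119,-0.032],[-0.12,-0.114,-0.033],[-0.126,-0.109,-0.032],[-0.129,-0.104,-0.033],[-0.134,-0.097,-0.032],[-0.138,-0.093,-0.032],[-0.142,-0.086,-0.033],[-0.146,-0.08,-0.032]], delta_rot=[[0,0,0.013],[0,0,0.014],[0,0,0.013],[0,0,0.014],[0,0,0.013],[0,0,0.014],[0,0,0.013],[0,0,0.014]])

```text
time: 0.9
ee_pos: [0.2976, 0.3657, 0.2744]
eef_rot: [0.305, 0.953, -0.0, -0.0]
ft_force: [0.4, -0.2, 0.2]
width: 0.0867
grip_force: 0.0
```

>>> play_rows(claw=[0,0,0,0,0,0,0,0], delta_pos=[[-0.148,-0.074,-0.033],[-0.152,-0.067,-0.032],[-0.154,-0.061,-0.033],[-0.157,-0.054,-0.032],[-0.151,-0.003,0.013],[-0.152,0.004,0.012],[-0.151,0.009,0.013],[-0.151,0.016,0.012]], delta_rot=[[0,0,0.013],[0,0,0.014],[0,0,0.013],[0,0,0.014],[0,0,0.013],[0,0,0.013],[0,0,0.013],[0,0,0.014]])

```text
time: 1.7
ee_pos: [0.4447, 0.1618, 0.2901]
eef_rot: [0.459, 0.888, -0.0, -0.0]
ft_force: [-0.2, 1.9, 0.9]
width: 0.0868
grip_force: 0.0
```

>>> play_rows(claw=[0,0,0,0,0,0,0,0], delta_pos=[[-0.149,0.022,0.013],[-0.149,0.029,0.013],[-0.148,0.034,0.012],[-0.146,0.041,0.013],[-0.144,0.046,0.012],[-0.142,0.052,0.013],[-0.14,0.059,0.013],[-0.137,0.064,0.012]], delta_rot=[[0,0,0.013],[0,0,0.013],[0,0,0.013],[0,0,0.013],[0,0,0.013],[0,0,0.014],[0,0,0.013],[0,0,0.013]])

```text
time: 2.5
ee_pos: [0.6127, -0.0126, 0.2696]
eef_rot: [0.599, 0.801, -0.0, -0.0]
ft_force: [-0.3, -0.2, 1.0]
width: 0.0871
grip_force: 0.0
```

Run:
```python
from h import *
c=cam("wrist","w1.png"); print(c["M"].round(3).tolist(),c["K"][0,0])
ax=np.array([.578,.104]);u=lambda d:np.array([np.cos(np.radians(d)),np.sin(np.radians(d))])
for n,p in(("handle",[*(ax+.122*u(-73.5)),.129]),("tab",[.5296,-.0595,.006]),("knob",[*ax,.22]),("label",[*(ax+.1046*u(-8.8)),.077])): print(n,proj(c,p).round(1))
```

```text
[[0.959, -0.27, -0.084, 0.587], [0.282, 0.914, 0.291, 0.068], [-0.002, -0.303, 0.953, 0.431], [0.0, 0.0, 0.0, 1.0]] 309.2426359385833
handle [[318.  189.4]]
tab [[252.1 180.4]]
knob [[318.7  39.9]]
label [[403.3 109.4]]
```

View pics/w1.png

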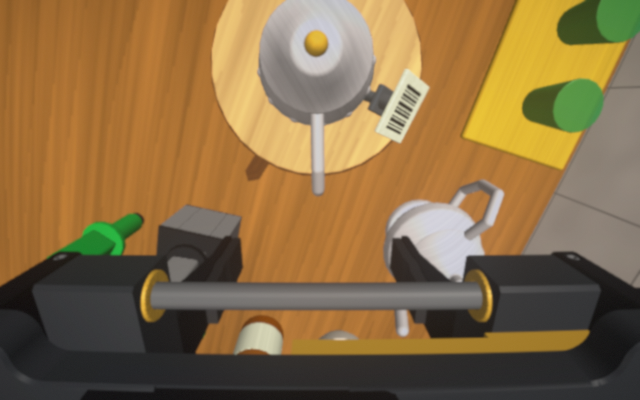

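The wrist view matches my estimates: handle end at (318,188), knob at (316,42), tab tip at (252,180), label centre at (403,106). The bar runs midway between the fingers, so I'll descend and grip it.

>>> play_rows(claw=[0.4,0.4,0.4,0.4,0.4,0.4,0.4,0.4], delta_pos=[[0,0,0.1],[0,0,0.1],[0,0,0.12],[0,0,0.12],[0,0,0.12],[0,0,0.11],[0,0,0.1],[0,0,0.05]], delta_rot=[[0,0,0],[0,0,0],[0,0,0],[0,0,0],[0,0,0],[0,0,0],[0,0,0],[0,0,0]], squeeze=12)

```text
time: 3.35
ee_pos: [0.6109, -0.0116, 0.1041]
eef_rot: [0.598, 0.801, -0.001, -0.001]
ft_force: [-0.3, -0.1, 0.1]
width: 0.0525
grip_force: 0.0
```

>>> play_rows(claw=[1,1,1,1,1,1], delta_pos=[[0,0,0],[0,0,0],[0,0,0],[0,0,0],[0,0,0],[0,0,0]], delta_rot=[[0,0,0],[0,0,0],[0,0,0],[0,0,0],[0,0,0],[0,0,0]], squeeze=12)

```text
time: 3.95
ee_pos: [0.6125, -0.0117, 0.1066]
eef_rot: [0.598, 0.801, 0.0, 0.0]
ft_force: [4.0, -0.7, -0.4]
width: 0.0122
grip_force: 1.4
```

Run:
```python
from h import *
s,T=pose(); print(s["ee_pos"],s["width"],s["grip_force"],s["ft_force"])
ax=np.array([.578,.104]); e=T[:2,3]-ax; a=np.degrees(np.arctan2(e[1],e[0])); print(a,np.hypot(*e))
yaw=np.degrees(np.arctan2(T[1,1],T[0,1])); print(yaw)
t=np.radians(-171.6); da=-171.6-a
P=[*(ax+.122*np.array([np.cos(t),np.sin(t)])),T[2,3]]
plan([(P,down(yaw+da),24,ax)])
```

```text
[ 0.61251226 -0.01167678  0.10656351] 0.012172391355475267 1.377453642544424 [ 4.02662812 -0.73916636 -0.44639564]
-73.38748795591961 0.12071542656596572
16.48680195596288
pos [[.001, -.043, .0], [.001, -.043, .0], [.002, -.043, .0], [.001, -.043, .0], [.001, -.044, .0], [.001, -.043, .0], [.001, -.043, .0], [.001, -.043, .0]]
rot [[.0, .0, .023], [.0, .0, .022], [.0, .0, .023], [.0, .0, .023], [.0, .0, .023], [.0, .0, .022], [.0, .0, .023], [.0, .0, .023]]
pos [[.002, -.044, .0], [.001, -.043, .0], [.001, -.043, -.001], [.001, -.043, .0], [.001, -.044, .0], [.001, -.043, .0], [.002, -.043, .0], [.001, -.044, .0]]
rot [[.0, .0, .023], [.0, .0, .022], [.0, .0, .023], [.0, .0, .023], [.0, .0, .023], [.0, .0, .022], [.0, .0, .023], [.0, .0, .023]]
pos [[.001, -.043, .0], [.001, -.044, .0], [.002, -.043, .0], [.001, -.044, .0], [.001, -.043, .0], [.001, -.043, .0], [.001, -.044, .0], [.001, -.044, .0]]
rot [[.0, .0, .022], [.0, .0, .023], [.0, .0, .023], [.0, .0, .023], [.0, .0, .022], [.0, .0, .023], [.0, .0, .023], [.0, .0, .023]]
```

>>> play_rows(claw=[1,1,1,1,1,1,1,1], delta_pos=[[0.001,-0.043,0],[0.001,-0.043,0],[0.002,-0.043,0],[0.001,-0.043,0],[0.001,-0.044,0],[0.001,-0.043,0],[0.001,-0.043,0],[0.001,-0.043,0]], delta_rot=[[0,0,0.023],[0,0,0.022],[0,0,0.023],[0,0,0.023],[0,0,0.023],[0,0,0.022],[0,0,0.023],[0,0,0.023]])

```text
time: 4.75
ee_pos: [0.5445, -0.0117, 0.1065]
eef_rot: [0.801, 0.599, 0.001, 0.0]
ft_force: [3.9, 3.0, -1.3]
width: 0.0119
grip_force: 12.0
```

>>> play_rows(claw=[1,1,1,1,1,1,1,1], delta_pos=[[0.002,-0.044,0],[0.001,-0.043,0],[0.001,-0.043,0],[0.001,-0.043,0],[0.001,-0.044,0],[0.001,-0.043,0],[0.002,-0.043,0],[0.001,-0.044,0]], delta_rot=[[0,0,0.023],[0,0,0.022],[0,0,0.023],[0,0,0.023],[0,0,0.023],[0,0,0.022],[0,0,0.023],[0,0,0.023]])

```text
time: 5.55
ee_pos: [0.4874, 0.0254, 0.1066]
eef_rot: [0.937, 0.349, 0.002, -0.0]
ft_force: [9.5, 4.5, -8.8]
width: 0.012
grip_force: 12.0
```

Run:
```python
from h import *
s,T=pose(); print(s["time"],s["ee_pos"],s["width"],s["grip_force"],s["ft_force"],s["joint_positions"].round(2))
ax=np.array([.578,.104]); e=T[:2,3]-ax; a=np.degrees(np.arctan2(e[1],e[0])); print(a,np.hypot(*e))
yaw=np.degrees(np.arctan2(T[1,1],T[0,1])); print(yaw, yaw-a-90)
t=np.radians(-171.6); da=-171.6-a
P=[*(ax+.122*np.array([np.cos(t),np.sin(t)])),T[2,3]]
plan([(P,down(-171.6+90),8,ax)])
```

```text
5.55 [0.4874047  0.0253728  0.10660196] 0.011971066783934725 11.99246786927688 [ 9.53207405  4.47191938 -8.77160336] [-0.88  0.15  0.8   1.99 -0.13  1.04 -0.88]
-139.04545594059866 0.1199572623409426
-49.16986660511831 -0.12441066451964389
pos [[.0, -.043, .0], [.0, -.042, .0], [.0, -.043, .0], [.001, -.043, .0], [.0, -.043, .0], [.0, -.043, .0], [.0, -.043, .0], [.0, -.044, .0]]
rot [[.0, .0, .023], [.0, .0, .022], [.0, -.001, .023], [.0, .0, .022], [.0, .0, .023], [.0, .0, .022], [.0, .0, .023], [.0, .0, .022]]
```

>>> play_rows(claw=[1,1,1,1,1,1,1,1], delta_pos=[[0.001,-0.043,0],[0.001,-0.043,0],[0.001,-0.043,0],[0.001,-0.043,0],[0,-0.043,0],[0,-0.043,0],[0,-0.043,0],[0,-0.043,0]], delta_rot=[[0,0,0.023],[0,0,0.022],[0,0,0.023],[0,0,0.023],[0,0,0.022],[0,0,0.022],[0,0,0.023],[0,0,0.022]])

```text
time: 6.35
ee_pos: [0.459, 0.0854, 0.1071]
eef_rot: [0.997, 0.073, 0.003, -0.0]
ft_force: [14.3, -0.2, -8.5]
width: 0.0117
grip_force: 12.0
```

Run:
```python
from h import *
s,T=pose(); print(s["time"],s["ee_pos"],s["width"],s["grip_force"],s["ft_force"],s["joint_positions"].round(2))
ax=np.array([.578,.104]); e=T[:2,3]-ax; a=np.degrees(np.arctan2(e[1],e[0])); print(a,np.hypot(*e))
c=cam("scene","s1.png"); d=cam("top","t1.png")
A=cv2.resize(c["pixels"][150:260,260:400,::-1],None,fx=5,fy=5,interpolation=cv2.INTER_CUBIC)
cv2.imwrite("pics/A1.png",A)
```

```text
6.35 [0.45896673 0.08544307 0.10707298] 0.011673289987797734 11.998995321337134 [14.29098782 -0.24354053 -8.53113601] [-1.04  0.08  0.8   2.04 -0.07  1.03 -1.63]
-171.13908393922276 0.12047107479248131
```

View pics/A1.png

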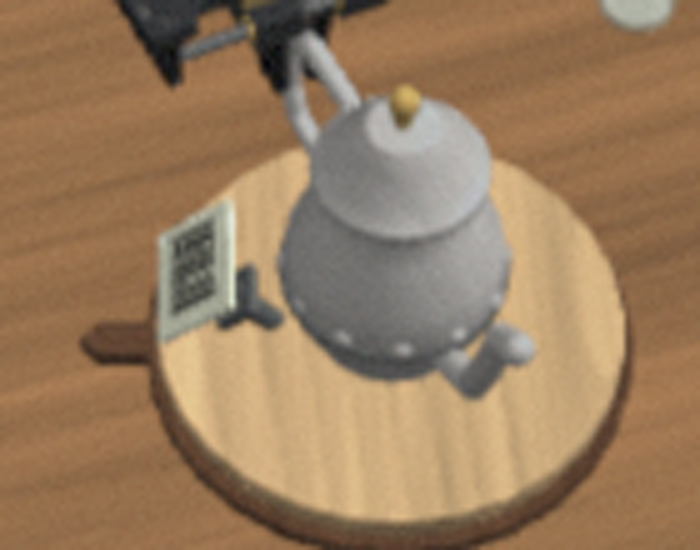

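The label now sits near the tab in the scene view, with its plate centre at about (300,204) and the tab tip at (276.5,218.5). I'll compute the angle from both cameras.

```bash
cat > lab.py <<'E'
from h import *
def plate(c,w,vmin=150):
    x0,x1,y0,y1=w; h=cv2.cvtColor(c["pixels"][y0:y1,x0:x1],cv2.COLOR_RGB2HSV)
    m=((h[:,:,1]<50)&(h[:,:,2]>vmin)&(h[:,:,0]>20)&(h[:,:,0]<75)).astype(np.uint8)
    m=cv2.morphologyEx(m,cv2.MORPH_CLOSE,np.ones((5,5)))
    k=max(cv2.findContours(m,0,1)[0],key=cv2.contourArea); q=cv2.minAreaRect(k); M=cv2.moments(k)
    return np.array([M["m10"]/M["m00"]+x0,M["m01"]/M["m00"]+y0]),cv2.boxPoints(q)+[x0,y0],cv2.contourArea(k)
if __name__=="__main__":
    a,b=load("s1"),load("t1"); ax=np.array([.5776,.1042]); tab=np.array([.5296,-.0595])
    pa,ba,n=plate(a,(285,310,187,222)); pb,bb,m=plate(b,(290,325,195,230)); print(pa,n,ba.round(1).tolist(),pb,m,bb.round(1).tolist())
    L=tri(a,pa,b,pb); an=lambda e:np.degrees(np.arctan2(e[1],e[0]))
    print(L,an(L[:2]-ax),np.hypot(*(L[:2]-ax)),an(tab-ax))
    for z in(.072,.077,.082): print(z,[ (an(q[:2]-ax),np.hypot(*(q[:2]-ax))) for q in(onz(a,pa,z)[0],onz(b,pb,z)[0])])
E
python3 lab.py; python3 -c "
import cv2;a=cv2.imread('pics/t1.png')[180:245,240:350];cv2.imwrite('pics/B1.png',cv2.resize(a,None,fx=7,fy=7,interpolation=2))"
```

```text
[298.98729058 203.45580589] 288.5 [[292.0, 217.0], [292.0, 190.0], [306.0, 190.0], [306.0, 217.0]] [314.14765101 206.49440716] 74.5 [[304.2, 216.4], [311.9, 197.9], [325.1, 203.4], [317.4, 221.9]]
[0.55678887 0.00347359 0.09013284] -101.67364913985426 0.10285384168827855 -106.34215556572427
0.072 [(np.float64(-108.89259291762625), np.float64(0.10338045075061297)), (np.float64(-100.07948855102734), np.float64(0.10233281603192873))]
0.077 [(np.float64(-106.90704238942905), np.float64(0.10316880569935495)), (np.float64(-100.5179468635606), np.float64(0.10237165522540354))]
0.082 [(np.float64(-104.91573079870118), np.float64(0.10308148073393832)), (np.float64(-100.95604697267136), np.float64(0.10241648469330097))]
```

View pics/B1.png

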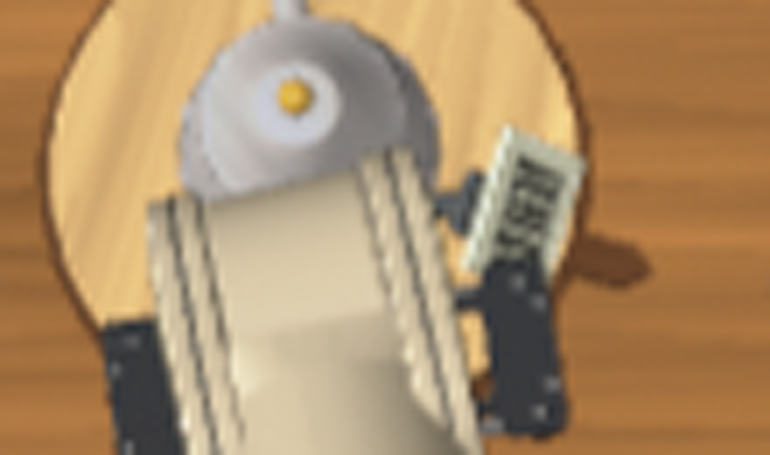

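The gripper body hides part of the label in the top view, at crop (515,350), so that centroid is not usable. I'll release, rise and remeasure.

>>> play_rows(claw=[0.6,0.4,0.4,0.4,0.4,0.4,0.4,0.4], delta_pos=[[0,0,0],[0,0,0],[0,0,0],[0,0,-0.08],[0,0,-0.15],[0,0,-0.2],[0,0,-0.2],[0,0,-0.2]], delta_rot=[[0,0,0],[0,0,0],[0,0,0],[0,0,0],[0,0,0],[0,0,0],[0,0,0],[0,0,0]])

```text
time: 7.25
ee_pos: [0.4557, 0.0846, 0.2737]
eef_rot: [0.997, 0.074, -0.0, -0.0]
ft_force: [1.1, 0.8, 0.3]
width: 0.0518
grip_force: 0.0
```

Run:
```python
from h import *
T=plan([((.40,-.10,.29),down(-86),8)])
```

```text
pos [[-.052, .109, -.01], [-.05, .109, -.01], [-.049, .11, -.011], [-.049, .11, -.01], [-.047, .111, -.01], [-.046, .112, -.01], [-.045, .112, -.01], [-.044, .112, -.011]]
rot [[.0, .0, .003], [.0, .0, .003], [.0, .0, .003], [.0, .0, .004], [.0, .0, .003], [.0, .0, .003], [.0, .0, .003], [.0, .0, .003]]
```

>>> play_rows(claw=[0,0,0,0,0,0,0,0], delta_pos=[[-0.05,0.11,-0.01],[-0.05,0.11,-0.01],[-0.05,0.11,-0.01],[-0.05,0.11,-0.01],[-0.046,0.11,-0.01],[-0.046,0.11,-0.01],[-0.046,0.11,-0.01],[-0.046,0.11,-0.01]], delta_rot=[[0,0,0.003],[0,0,0.003],[0,0,0.003],[0,0,0.003],[0,0,0.003],[0,0,0.003],[0,0,0.003],[0,0,0.003]])

```text
time: 8.05
ee_pos: [0.3997, -0.1003, 0.2882]
eef_rot: [0.999, 0.037, -0.0, -0.0]
ft_force: [-0.3, -0.6, 0.4]
width: 0.0866
grip_force: 0.0
```

>>> play_rows(claw=[0], delta_pos=[[0,0,0]], delta_rot=[[0,0,0]])

```text
time: 8.15
ee_pos: [0.3996, -0.1022, 0.2885]
eef_rot: [0.999, 0.035, 0.0, -0.001]
ft_force: [0.6, 0.1, 0.2]
width: 0.0869
grip_force: 0.0
```

Run:
```python
from h import *
from lab import plate
s,T=pose(); print(s["time"],s["ee_pos"],s["joint_positions"].round(2))
a=cam("scene","s2.png"); b=cam("top","t2.png"); w=cam("wrist","w2.png")
ax=np.array([.5776,.1042]); tab=np.array([.5296,-.0595])
pa,ba,n=plate(a,(285,310,187,222)); pb,bb,m=plate(b,(290,325,185,230))
print(pa,n,pb,m)
L=tri(a,pa,b,pb); an=lambda e:np.degrees(np.arctan2(e[1],e[0]))
print(L,an(L[:2]-ax),np.hypot(*(L[:2]-ax)),an(tab-ax))
u=lambda d:np.array([np.cos(np.radians(d)),np.sin(np.radians(d))])
for n,p in(("knob",[*ax,.22]),("tab",[*tab,.006]),("lab",[*(ax+.1046*u(-106.4)),.077]),("wandtop",[.489,-.162,.168])): print(n,proj(w,p))
I=w["pixels"][:,:,::-1]; B=cv2.resize(b["pixels"][180:250,240:400,::-1],None,fx=4,fy=4,interpolation=2)
cv2.imwrite("pics/C2.png",np.vstack([I[:320],cv2.resize(B,(640,280))]))
```

```text
8.15 [ 0.39958759 -0.10217888  0.28850471] [-0.91 -0.39  0.82  1.9   0.28  1.52 -1.64]
[299.05023641 202.94385343] 282.0 [314.42035398 209.7020649 ] 226.0
[0.54812924 0.00419717 0.08041187] -106.42020639950135 0.10425493151577982 -106.34215556572427
knob [[ 23.73177377 -68.85242419]]
tab [[293.45338524  62.8047445 ]]
lab [[232.03043835  32.79625604]]
wandtop [[395.37751136  99.596341  ]]
```

View pics/C2.png

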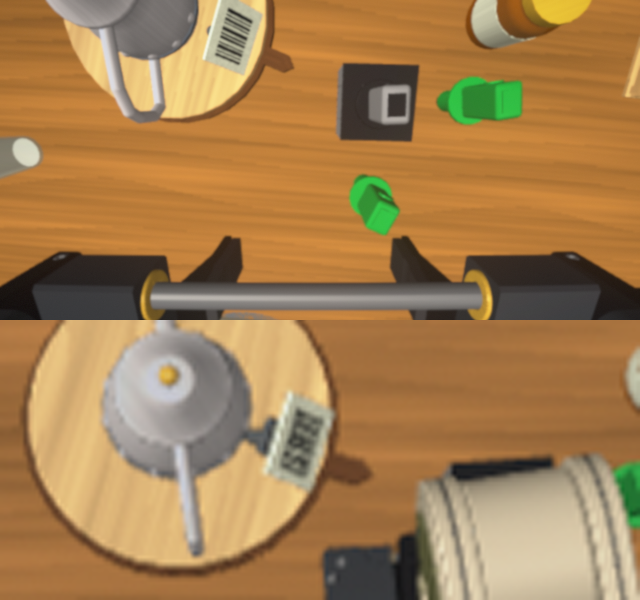

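In the composite, the wrist view has the label at about (233,37), the tab tip at (293,63), the wand's top face at about (397,104) and a green look-alike at (375,205). The top view shows the label facing the tab. Next I'll refine the label angle, the wand position and the wand yaw.

Run:
```python
from h import *
from lab import plate
a,b,w=load("s2"),load("t2"),load("w2"); an=lambda e:np.degrees(np.arctan2(e[1],e[0]))
ax=np.array([.5776,.1042])
p,box,n=plate(w,(195,268,0,85),140); print("wrist plate",p,n,box.round(1).tolist())
o=np.argsort(box[:,0]); 
E_=[box[i] for i in range(4)]
P=onz(w,box,.078)[:,:2]
for i in range(4): e=P[(i+1)%4]-P[i]; print(an(e).round(2),np.hypot(*e).round(4))
q=onz(w,p,.078)[0]; print(q,an(q[:2]-ax),np.hypot(*(q[:2]-ax)))
print("tab wrist",onz(w,(293.5,63),.006)); print("tri top-wrist label",tri(b,plate(b,(290,325,185,230))[0],w,p), tri(a,plate(a,(285,310,187,222))[0],w,p))
# wand top face
x0,x1,y0,y1=365,418,78,130; h=cv2.cvtColor(w["pixels"][y0:y1,x0:x1],cv2.COLOR_RGB2HSV)
print((h[::4,::3,2]))
c=onz(w,[(384,86),(411,86),(409.5,123),(382.5,122)],.168); print("top face",c.round(4),c.mean(0))
```

```text
wrist plate [231.39633448  34.55115452] 2764.5 [[198.9, 59.7], [219.2, -6.1], [263.2, 7.5], [242.8, 73.3]]
-19.25 0.0708
-102.17 0.0481
162.78 0.0711
77.23 0.0506
[0.54608815 0.00428593 0.078     ] -107.50472891809173 0.10476553420361434
tab wrist [[ 0.5293624 -0.0595748  0.006    ]]
tri top-wrist label [0.54638353 0.00301918 0.0826463 ] [0.54622938 0.00535833 0.07696167]
[[ 56  57  57  55  56  53  54  55  55  55  56  57  56  56  56  57  55  67]
 [ 55  53  56  56  56  55  55  57  55  53  54  54  57  57  56  55  56  78]
 [ 56  56  56  61  70  83 115 139 140 141 143 144 148 150 140  78  56  93]
 [ 57  63 116 126 126 128 170 181 182 180 178 176 175 173 166 105  56 111]
 [ 58  82 125 126 126 129 173 180  93  89  83  80  73  74 149 102  57 137]
 [ 57  84 125 125 125 129 173 174  65  56  56  57  57  62 149  93  59 153]
 [ 57  83 125 126 125 131 173 171  64  57  55  57  57  63 147  87  61 167]
 [ 56  83 124 125 126 131 173 170  64  57  57  58  58  67 147  83  66 177]
 [ 57  83 124 126 127 131 173 166  62  57  58  59  58  69 149  81  75 172]
 [ 58  83 125 125 125 131 174 165  64  60  58  61  61  74 153  78  86 179]
 [ 57  75 116 122 126 132 175 178 171 177 177 177 178 178 156  72 105 185]
 [ 58  58  59  66  84 104 150 153 152 150 147 145 142 139 111  62 128 193]
 [ 58  57  57  58  58  58  59  60  59  61  61  60  61  61  60  62 149 198]]
top face [[ 0.4994 -0.1506  0.168 ]
 [ 0.5013 -0.1739  0.168 ]
 [ 0.4702 -0.1775  0.168 ]
 [ 0.4692 -0.1533  0.168 ]] [ 0.48499594 -0.16381891  0.168     ]
```

Run:
```python
from h import *
a,b=load("scene0"),load("top0")
print(tri(a,(218.4,149.3),b,(373,260)),tri(a,(185.6,194.1),b,(403.6,220.2)))
plan([((.4865,-.1635,.26),down(-84.5),5)])
```

```text
[ 0.37924252 -0.16518946  0.17187022] [ 0.49872289 -0.26660783  0.17102274]
pos [[.081, .071, .028], [.081, .072, .028], [.081, .071, .028], [.08, .073, .029], [.08, .072, .028]]
rot [[.0, .0, -.001], [.0, .0, -.002], [.0, .0, -.001], [.0, .0, -.002], [.0, .0, -.001]]
```

>>> play_rows(claw=[0.4,0.4,0.4,0.4,0.4,0.4], delta_pos=[[0.081,0.071,0.028],[0.081,0.072,0.028],[0.081,0.071,0.028],[0.08,0.073,0.029],[0.08,0.072,0.028],[0,0,0]], delta_rot=[[0,0,-0.001],[0,0,-0.002],[0,0,-0.001],[0,0,-0.002],[0,0,-0.001],[0,0,0]])

```text
time: 8.9
ee_pos: [0.4822, -0.1579, 0.2599]
eef_rot: [0.999, 0.049, -0.004, 0.003]
ft_force: [0.5, -0.3, 0.6]
width: 0.0541
grip_force: 0.0
```

Run:
```python
from h import *
from lab import plate
s,T=pose(); w=cam("wrist","w3.png"); an=lambda e:np.degrees(np.arctan2(e[1],e[0])); ax=np.array([.5776,.1042])
L=np.array([.5475,.004,.079]); uv=proj(w,L)[0]; print("label px",uv,"wand top",proj(w,[.4865,-.1635,.168]),"tab",proj(w,[.5294,-.0595,.006]))
x,y=uv.astype(int); p,box,n=plate(w,(max(0,x-60),x+60,max(0,y-60),y+60),140); print(p,n,box.round(1).tolist())
P=onz(w,box,.078)[:,:2]
for i in range(4): e=P[(i+1)%4]-P[i]; print(an(e).round(2),np.hypot(*e).round(4))
q=onz(w,p,.078)[0]; print(q,an(q[:2]-ax),np.hypot(*(q[:2]-ax)))
I=w["pixels"][:330,:,::-1]; cv2.imwrite("pics/W3.png",I)
plan([((.4865,-.1635,.116),down(-84.5),8)])
```

```text
label px [169.57970036 102.25005344] wand top [[322.55644556 196.12787413]] tab [[243.42251461 120.46764896]]
[169.42166105 102.6338945 ] 2970.0 [[136.2, 128.2], [154.5, 64.3], [202.4, 78.0], [184.2, 141.9]]
-19.36 0.0714
-100.46 0.0506
163.07 0.0716
78.94 0.0536
[0.5470375  0.00463117 0.078     ] -107.06378665804712 0.10415381890909549
pos [[.004, .003, .09], [.004, .003, .09], [.003, .003, .091], [.004, .003, .09], [.004, .003, .09], [.003, .003, .09], [.003, .003, .091], [.004, .003, .09]]
rot [[.0, .0, .0], [.0, .001, .0], [.0, .0, .0], [.001, .0, .0], [.0, .001, .0], [.0, .0, .0], [.0, .0, .0], [.0, .001, .0]]
```

View pics/W3.png

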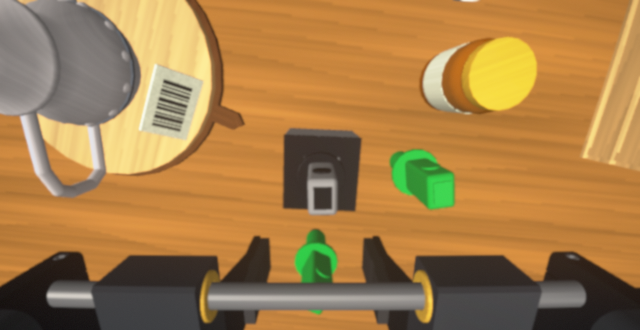

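The wrist view shows the label fully at (169,103), the tab tip at (243,120), the wand's top face at about (321,199) in line with the fingers, and a green look-alike at (318,265). Before grasping, I'll fit the plate's edges properly.

Run:
```python
from h import *
w=load("w3"); an=lambda e:np.degrees(np.arctan2(e[1],e[0]))
h=cv2.cvtColor(w["pixels"][50:155,125:215],cv2.COLOR_RGB2HSV)
m=((h[:,:,1]<50)&(h[:,:,2]>140)&(h[:,:,0]>20)&(h[:,:,0]<75)).astype(np.uint8); m=cv2.morphologyEx(m,cv2.MORPH_CLOSE,np.ones((7,7)))
k=max(cv2.findContours(m,0,1)[0],key=cv2.contourArea)[:,0,:]+[125,50]
s=29e-3; U=lambda d:np.array([np.cos(np.radians(d)),np.sin(np.radians(d)),0]); 
# straight-line fits of the long edges (level, at known heights): inner .093, outer .061
hull=cv2.convexHull(k.astype(np.int32)); q=cv2.approxPolyDP(hull,6,True)[:,0,:]; print(q.tolist())
for i in range(len(q)):
    A,B=q[i].astype(float),q[(i+1)%len(q)].astype(float); L=np.hypot(*(B-A)); t=(B-A)/L; n=np.array([-t[1],t[0]])
    d=(k-A)@n; f=(k-A)@t; S=k[(abs(d)<3)&(f>.1*L)&(f<.9*L)]
    vx,vy,x,y=cv2.fitLine(S.astype(np.float32),cv2.DIST_HUBER,0,.01,.01).ravel()
    for z in(.061,.093):
        P=onz(w,[(x-20*vx,y-20*vy),(x+20*vx,y+20*vy)],z); print(z,round(an((P[1]-P[0])[:2]),2),end=" ")
    print(len(S),L)
plan([((.4855,-.1635,.116),down(-84.5),8)]); print(r.read_state()["ee_pos"])
```

```text
[[155, 65], [201, 82], [185, 138], [139, 129]]
0.061 -104.38 0.093 -104.38 37 49.040799340956916
0.061 -17.41 0.093 -17.41 45 58.240879114244144
0.061 -96.99 0.093 -96.99 37 46.87216658103186
0.061 -16.99 0.093 -16.99 51 65.96969000988257
pos [[.003, .003, .09], [.004, .003, .09], [.003, .003, .091], [.003, .002, .09], [.002, .003, .09], [.003, .004, .091], [.003, .003, .09], [.003, .003, .09]]
rot [[.0, .0, .0], [.0, .001, .0], [.0, .0, .0], [.001, .0, .0], [.0, .001, .0], [.0, .0, .0], [.0, .0, .0], [.0, .001, .0]]
[ 0.48102751 -0.15879762  0.26041411]
```

>>> play_rows(claw=[0.4,0.4,0.4,0.4,0.4,0.4,0.4,0.4], delta_pos=[[0.005,0.005,0.04],[0.005,0.005,0.06],[0.005,0.005,0.1],[0.005,0.005,0.12],[0.003,0.002,0.12],[0,0,0.12],[0,0,0.1],[0,0,0.06]], delta_rot=[[0,0,0],[0,0.001,0],[0,0,0],[0.001,0,0],[0,0.001,0],[0,0,0],[0,0,0],[0,0.001,0]])

```text
time: 9.75
ee_pos: [0.4849, -0.1619, 0.1158]
eef_rot: [0.999, 0.047, 0.003, -0.004]
ft_force: [0.1, 0.5, -0.5]
width: 0.0521
grip_force: 0.0
```

>>> play_rows(claw=[0.4], delta_pos=[[0,0,0]], delta_rot=[[0,0,0]])

```text
time: 9.85
ee_pos: [0.4847, -0.1622, 0.1162]
eef_rot: [0.999, 0.047, 0.002, -0.004]
ft_force: [-0.5, 0.6, 0.9]
width: 0.0521
grip_force: 0.0
```

>>> play_rows(claw=[1,1,1,1,1,1,1,1], delta_pos=[[0,0,0],[0,0,0],[0,0,0],[0,0,0],[0,0,0],[0,0,0],[0,0,0],[0,0,0]], delta_rot=[[0,0,0],[0,0,0],[0,0,0],[0,0,0],[0,0,0],[0,0,0],[0,0,0],[0,0,0]], squeeze=35)

```text
time: 10.65
ee_pos: [0.4863, -0.1627, 0.1178]
eef_rot: [0.999, 0.047, 0.003, -0.003]
ft_force: [-1.6, 0.3, 6.4]
width: 0.0261
grip_force: 34.9
```

Run:
```python
from h import *
s,T=pose(); print(s["time"],s["ee_pos"],s["width"],s["grip_force"],s["ft_force"],T.round(4))
```

```text
10.65 [ 0.48628377 -0.16270777  0.1177798 ] 0.026066272209804665 34.94378663250245 [-1.63870795  0.32067482  6.39500105] [[ 0.9955  0.0947  0.0061  0.4863]
 [ 0.0946 -0.9955  0.0063 -0.1627]
 [ 0.0067 -0.0057 -1.      0.1178]
 [ 0.      0.      0.      1.    ]]
```

```bash
cat > tgt.py <<'E'
from h import *
AX=np.array([.5776,.1042]); PHI=np.radians(-106.8); Lw=.1078
u=np.array([np.cos(PHI),np.sin(PHI),0]); n=np.sin(np.radians(40))*u+np.array([0,0,np.cos(np.radians(40))])
def face(s): return np.array([*AX,.055])+u*.086+n*s
def Rt(R0):
    z0=R0[:,2]; v=np.cross(z0,-n); return R.from_rotvec(v/np.linalg.norm(v)*np.arccos(z0@-n)).as_matrix()@R0
E
python3 - <<'E'
from tgt import *
T=pose()[1]; R1=Rt(T[:3,:3])
print(face(.048)+n*Lw)
plan([((.4863,-.1627,.255),down(-84.5),6),(face(.108)+n*Lw,R1,10)])
E
```

```text
[ 0.5237978  -0.07400149  0.17434972]
pos [[.001, -.001, -.114], [.001, .0, -.115], [.0, -.001, -.114], [.0, .0, -.114], [.001, .0, -.115], [.0, .0, -.114], [.016, -.025, .017], [.015, -.023, .02]]
rot [[.0, .0, .0], [-.001, -.001, .0], [.0, .0, .0], [.0, .0, .0], [-.001, -.001, .0], [.0, .0, .0], [.021, .008, .0], [.02, .009, .0]]
pos [[.014, -.022, .021], [.014, -.021, .023], [.013, -.019, .024], [.013, -.017, .026], [.012, -.016, .028], [.011, -.014, .028], [.011, -.012, .03], [.009, -.01, .031]]
rot [[.021, .008, .0], [.02, .009, .0], [.021, .008, .0], [.021, .008, .0], [.02, .009, .0], [.021, .008, .0], [.02, .009, .0], [.021, .008, .0]]
```

>>> play_rows(claw=[1,1,1,1,1,1,1,1], delta_pos=[[0,0,-0.04],[0,0,-0.06],[0,0,-0.08],[0,0,-0.1],[0,0,-0.1],[0,0,-0.1],[0,0,-0.1],[0,0,-0.1]], delta_rot=[[0,0,0],[0,0,0],[0,0,0],[0,0,0],[0,0,0],[0,0,0],[0,0,0],[0,0,0]])

```text
time: 11.45
ee_pos: [0.485, -0.1639, 0.2551]
eef_rot: [0.999, 0.047, 0.003, -0.003]
ft_force: [-0.4, 0.3, -2.0]
width: 0.0257
grip_force: 34.9
```

Run:
```python
from tgt import *
s,T=pose(); print(s["ee_pos"],s["width"],s["ft_force"],s["joint_positions"].round(2)); R1=Rt(T[:3,:3])
cam("scene","s4.png")
plan([(face(.108)+n*Lw,R1,10)])
```

```text
[ 0.48499433 -0.16392933  0.25505024] 0.025713620495112298 [-0.368825    0.26343691 -1.95559365] [-0.95  0.08  1.28  1.75 -0.09  1.36 -1.14]
pos [[.015, -.025, .019], [.015, -.025, .021], [.015, -.022, .023], [.014, -.022, .025], [.013, -.019, .026], [.012, -.018, .028], [.012, -.016, .029], [.011, -.014, .031]]
rot [[.02, .008, .0], [.021, .008, .0], [.02, .008, .0], [.021, .008, .0], [.02, .008, .0], [.02, .009, .0], [.021, .008, .0], [.02, .008, .0]]
pos [[.01, -.012, .031], [.01, -.01, .033]]
rot [[.021, .008, .0], [.02, .008, .0]]
```

>>> play_rows(claw=[1,1,1,1], delta_pos=[[0.015,-0.025,0.019],[0.015,-0.025,0.021],[0.015,-0.022,0.023],[0.014,-0.022,0.025]], delta_rot=[[0.02,0.008,0],[0.021,0.008,0],[0.02,0.008,0],[0.021,0.008,0]])

```text
time: 11.9
ee_pos: [0.4959, -0.1418, 0.2388]
eef_rot: [0.989, 0.047, 0.048, -0.135]
ft_force: [0.0, 1.0, -1.5]
width: 0.0253
grip_force: 34.9
```

Run:
```python
from tgt import *
s,T=pose(); print(s["ee_pos"],s["width"],s["ft_force"],s["joint_positions"].round(3)); R1=Rt(T[:3,:3])
print("tilt left",np.degrees(np.arccos(T[:3,2]@-n)))
plan([(face(.108)+n*Lw,R1,6)])
```

```text
[ 0.49594669 -0.14175017  0.23876572] 0.025316795286646657 [ 0.01595072  0.9861692  -1.51311164] [-0.692  0.192  1.217  1.769 -0.466  1.397 -0.847]
tilt left 23.54486981698719
pos [[.014, -.019, .023], [.014, -.018, .024], [.013, -.016, .026], [.012, -.014, .027], [.012, -.013, .028], [.01, -.01, .03]]
rot [[.02, .008, .0], [.02, .009, .0], [.021, .008, .0], [.02, .008, .0], [.02, .008, .0], [.02, .009, .0]]
```

Joint 3 is moving away from its limit, so I'll carry on.

>>> play_rows(claw=[1,1,1,1,1,1,1,1], delta_pos=[[0.014,-0.019,0.023],[0.014,-0.018,0.024],[0.013,-0.016,0.026],[0.012,-0.014,0.027],[0.012,-0.013,0.028],[0.01,-0.01,0.03],[0,0,0],[0,0,0]], delta_rot=[[0.02,0.008,0],[0.02,0.009,0],[0.021,0.008,0],[0.02,0.008,0],[0.02,0.008,0],[0.02,0.009,0],[0,0,0],[0,0,0]])

```text
time: 12.7
ee_pos: [0.5121, -0.1118, 0.2196]
eef_rot: [0.94, 0.044, 0.113, -0.32]
ft_force: [0.1, 0.1, -1.8]
width: 0.026
grip_force: 34.9
```

```bash
cat > chk.py <<'E'
from tgt import *
s,T=pose(); print(s["time"],s["ee_pos"],s["width"],s["grip_force"],s["ft_force"].round(2),s["joint_positions"].round(3))
d=T[:3,3]-T[:3,2]*-0-face(0); nose=T[:3,3]+T[:3,2]*Lw; e=nose-face(0); lat=e-n*(e@n)
ty=np.cross(n,u); ty/=np.linalg.norm(ty); tx=np.cross(ty,n)
print("s",e@n,"lat level",lat@ty,"lat slope",lat@tx,"tilt err",np.degrees(np.arccos(T[:3,2]@-n)),"F.n",s["ft_force"]@n)
E
python3 chk.py
python3 - <<'E'
from tgt import *
a=cam("scene","s5.png"); T=pose()[1]; nose=T[:3,3]+T[:3,2]*Lw
pts=np.array([nose,nose-T[:3,2]*.079,face(.029)]); print(proj(a,pts))
I=a["pixels"][110:240,220:400,::-1]; cv2.imwrite("pics/A5.png",cv2.resize(I,None,fx=4.4,fy=4.4,interpolation=2))
E
```

```text
12.7 [ 0.5121274  -0.1117571   0.21955368] 0.02595255854465935 34.94606529129669 [ 0.07  0.11 -1.77] [-0.303  0.376  1.04   1.8   -0.926  1.578 -0.51 ]
s 0.10803095553617759 lat level -0.000219348373895192 lat slope 0.0017809437196391322 tilt err 0.3013184682183808 F.n -1.4376895820768076
[[277.24406671 190.19699905]
 [254.65419337 175.48238658]
 [298.42760827 203.48033576]]
```

View pics/A5.png

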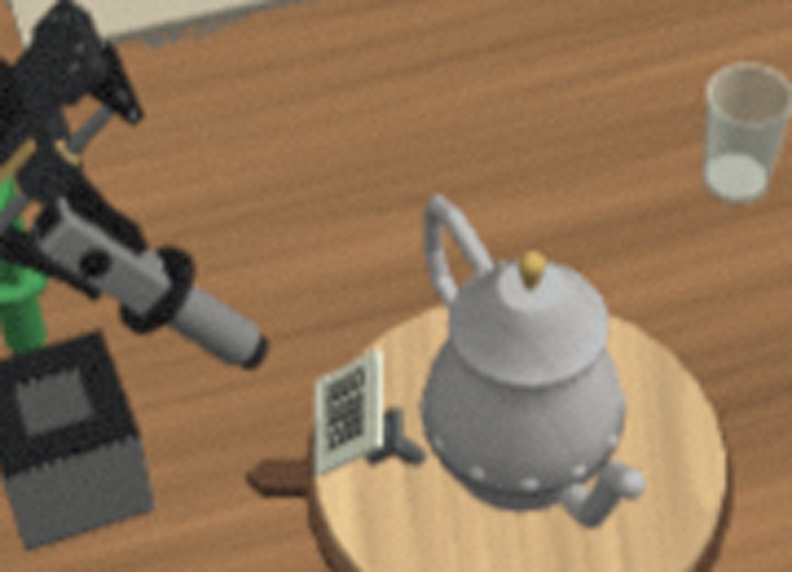

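The scene crop shows the wand held along the tool axis. The nose tip is at about (279.5,190) against a predicted (277,190), and it points at the label's centre at (299,203). I'll approach along the normal.

Run:
```python
from tgt import *
T=pose()[1]; R1=Rt(T[:3,:3]); plan([(face(.047)+n*Lw,R1,6)])
```

```text
pos [[.0, -.001, .051], [.001, .0, .051], [.0, -.001, .051], [.0, .0, .051], [.001, -.001, .05], [.0, -.001, .051]]
rot [[.0, .0, .0], [.001, .0, .0], [.0, .0, .0], [.0, .0, .0], [.0, .0, .0], [.001, .0, .0]]
```

>>> play_rows(claw=[1,1,1,1,1,1,1,1], delta_pos=[[0,-0.001,0.051],[0.001,0,0.051],[0,-0.001,0.051],[0,0,0.051],[0.001,-0.001,0.051],[0,-0.001,0.051],[0,0,0],[0,0,0]], delta_rot=[[0,0,0],[0.001,0,0],[0,0,0],[0,0,0],[0,0,0],[0.001,0,0],[0,0,0],[0,0,0]])

```text
time: 13.55
ee_pos: [0.5239, -0.0729, 0.173]
eef_rot: [0.938, 0.045, 0.114, -0.324]
ft_force: [-0.1, 0.0, -2.0]
width: 0.0257
grip_force: 34.9
```

```bash
python3 chk.py
python3 - <<'E'
from tgt import *
a=cam("scene","s6.png"); b=cam("top","t6.png"); T=pose()[1]; nose=T[:3,3]+T[:3,2]*Lw
print(proj(a,[nose,nose-T[:3,2]*.04,face(.03)]).round(1).tolist(),proj(b,[nose,nose-T[:3,2]*.04]).round(1).tolist())
for c,w in((a,(275,310,180,215)),(b,(300,350,185,235))):
    x0,x1,y0,y1=w; print(w); print(c["pixels"][y0:y1:2,x0:x1:2].astype(int).mean(2).astype(int))
E
```

```text
13.55 [ 0.52385155 -0.07286904  0.17302853] 0.025706831344173012 34.94590787217021 [-0.1   0.03 -1.98] [-0.342  0.411  0.998  1.874 -0.989  1.486 -0.483]
s 0.046281817484903065 lat level -0.0005192416702869064 lat slope -0.00031548971742828433 tilt err 0.214680236141103 F.n -1.5182638035344385
[[293.9, 200.5], [283.4, 193.7], [298.2, 203.3]] [[317.5, 210.4], [325.6, 211.2]]
(275, 310, 180, 215)
[[ 50  31  27  64 110 112 112 111 110 110 112 112 108 107 106 105 104 102]
 [ 75  24  25  45 114 109 112 112 113 110 107 102 107 103 105 105 109 109]
 [120  31  34  45 112 111 109 109 102 101 103 107 107 114 111 112 117 142]
 [114  47  30  64 113 102 104 106 110 115 113 114 115 115 115 121 162 171]
 [ 63  31  39 109 134 122 110 114 110 115 110 114 116 115 120 175 164 169]
 [ 32  38  53 125 134 136 132 118 113 112 111 114 111 122 166 194 171 167]
 [ 23  32  89 113 120 128 137 135 131 109 108 111 133 160 157 182 171 167]
 [ 39  59  77  90 105 113 127 130 137 134 133 152 137  96 157 175 172 169]
 [102  95  69  71  83  97 110 118 128 137 134 104  90 104 159 172 170 169]
 [118 117 118  97  69  69  
[... 2595 characters left out ...]
70 110  81 111 109 101  92 106 101  83
   27  27  43  50  35  36  36]
 [173 179 178 187 181 183 189 196 159  68 107 111 111 110 109 110 110  96
   27  26  41  52  47  35  36]
 [177 175 181 187 183 183 190 192  79  74 114 114 113 113 113 114 114  99
   26  26  42  62  50  35  36]
 [180 171 186 184 184 183 195 118  69 109 109 110 109 109 111 113 111  97
   35  81  43  52  49  56  35]
 [180 171 189 184 184 187 145  67 102 111 111 111 110 110 109 109 109  97
   30  42  40  50  40  34  36]
 [177 178 190 184 182 128  65  87 110 110 108 109 109 109 108 108 107 108
  105  95  70  71  63  88  90]
 [174 186 187 181 105  70 100 112 113 112 112 113 113 112 113 113 112 112
  111 112 112 111 112 110 110]]
```

>>> play_rows(claw=[1,1,1,1,1,1], delta_pos=[[0,0,0.01],[0,0,0.01],[0,0,0.01],[0,0,0],[0,0,0],[0,0,0]], delta_rot=[[0,0,0],[0,0,0],[0,0,0],[0,0,0],[0,0,0],[0,0,0]])

```text
time: 14.25
ee_pos: [0.5251, -0.0691, 0.1686]
eef_rot: [0.938, 0.045, 0.114, -0.324]
ft_force: [-0.3, 0.1, -1.7]
width: 0.0259
grip_force: 34.9
```

>>> play_rows(claw=[1,1,1,1], delta_pos=[[0,0,0.005],[0,0,0.005],[0,0,0],[0,0,0]], delta_rot=[[0,0,0],[0,0,0],[0,0,0],[0,0,0]])

```text
time: 14.65
ee_pos: [0.5254, -0.0678, 0.167]
eef_rot: [0.938, 0.045, 0.114, -0.324]
ft_force: [-0.0, -0.1, -2.5]
width: 0.0257
grip_force: 34.9
```

```bash
python3 chk.py
```

```text
14.65 [ 0.52536778 -0.06782899  0.16699101] 0.02571889823059501 34.94574059732258 [-0.04 -0.06 -2.49] [-0.347  0.416  0.992  1.882 -0.997  1.473 -0.48 ]
s 0.038273730117081475 lat level -0.0005109618251342907 lat slope -0.0004844496293163293 tilt err 0.2182881884173112 F.n -1.8622288550301616
```

>>> play_rows(claw=[1,1,1,1], delta_pos=[[0,0,0.005],[0,0,0.005],[0,0,0],[0,0,0]], delta_rot=[[0,0,0],[0,0,0],[0,0,0],[0,0,0]])

```text
time: 15.05
ee_pos: [0.5258, -0.0666, 0.1655]
eef_rot: [0.938, 0.045, 0.114, -0.324]
ft_force: [-0.1, -0.8, -1.5]
width: 0.0257
grip_force: 34.9
```

>>> play_rows(claw=[1,1,1,1], delta_pos=[[0,0,0.005],[0,0,0.005],[0,0,0],[0,0,0]], delta_rot=[[0,0,0],[0,0,0],[0,0,0],[0,0,0]])

```text
time: 15.45
ee_pos: [0.5261, -0.0654, 0.1639]
eef_rot: [0.938, 0.045, 0.114, -0.324]
ft_force: [-0.2, -0.5, -2.8]
width: 0.0259
grip_force: 34.9
```

```bash
python3 chk.py
```

```text
15.45 [ 0.52610801 -0.06536133  0.16393016] 0.02587470282950867 34.94594084797427 [-0.19 -0.53 -2.82] [-0.35   0.419  0.989  1.886 -1.002  1.467 -0.478]
s 0.03427298921046424 lat level -0.0005154891238147581 lat slope -0.0004933148813836704 tilt err 0.21949760674452018 F.n -1.7968658065913232
```

>>> play_rows(claw=[1,1,1,1], delta_pos=[[0,0,0.005],[0,0,0.005],[0,0,0],[0,0,0]], delta_rot=[[0,0,0],[0,0,0],[0,0,0],[0,0,0]])

```text
time: 15.85
ee_pos: [0.5265, -0.0642, 0.1624]
eef_rot: [0.938, 0.045, 0.114, -0.324]
ft_force: [0.0, 0.4, -2.8]
width: 0.0258
grip_force: 34.9
```

>>> play_rows(claw=[1,1,1,1], delta_pos=[[0,0,0.005],[0,0,0.005],[0,0,0],[0,0,0]], delta_rot=[[0,0,0],[0,0,0],[0,0,0],[0,0,0]])

```text
time: 16.25
ee_pos: [0.5269, -0.0631, 0.1611]
eef_rot: [0.938, 0.045, 0.114, -0.324]
ft_force: [-0.2, -0.7, 1.1]
width: 0.0256
grip_force: 34.9
```

```bash
python3 chk.py
```

```text
16.25 [ 0.52691957 -0.06310991  0.1610611 ] 0.02556107196771106 34.94675664464012 [-0.21 -0.75  1.13] [-0.352  0.421  0.986  1.89  -1.007  1.461 -0.476]
s 0.030538872469480522 lat level -0.00034096750703681023 lat slope -0.00047978352310958116 tilt err 0.20625983392382186 F.n 1.3630361151196808
```

>>> play_rows(claw=[1,1,1,1,1,1], delta_pos=[[0,0,0.005],[0,0,0.005],[0,0,0.005],[0,0,0],[0,0,0],[0,0,0]], delta_rot=[[0,0,0],[0,0,0],[0,0,0],[0,0,0],[0,0,0],[0,0,0]])

```text
time: 16.85
ee_pos: [0.5275, -0.0612, 0.1587]
eef_rot: [0.938, 0.045, 0.114, -0.324]
ft_force: [-1.6, -4.2, 2.4]
width: 0.0258
grip_force: 34.9
```

>>> play_rows(claw=[1], delta_pos=[[0,0,0]], delta_rot=[[0,0,0]])

```text
time: 16.95
ee_pos: [0.5275, -0.0612, 0.1587]
eef_rot: [0.938, 0.045, 0.114, -0.324]
ft_force: [-2.0, -2.6, 2.0]
width: 0.0256
grip_force: 34.9
```

>>> play_rows(claw=[1], delta_pos=[[0,0,0]], delta_rot=[[0,0,0]])

```text
time: 17.05
ee_pos: [0.5275, -0.0612, 0.1587]
eef_rot: [0.938, 0.045, 0.114, -0.324]
ft_force: [-1.2, -3.4, 2.4]
width: 0.0257
grip_force: 34.9
```

```bash
python3 chk.py
```

```text
17.05 [ 0.52747891 -0.06117013  0.15866246] 0.025655213373231338 34.94614280294627 [-1.24 -3.4   2.44] [-0.354  0.424  0.983  1.893 -1.01   1.457 -0.474]
s 0.027403836561492038 lat level -0.0003776273903036385 lat slope -0.0004767688668437235 tilt err 0.20567991276943973 F.n 4.191240266532027
```

Axial force is about 5.7 N after allowing for the wand's weight, so the nose is about 5 mm in. Now I'll hold still.

>>> play_rows(claw=[1,1,1,1,1,1,1,1], delta_pos=[[0,0,0],[0,0,0],[0,0,0],[0,0,0],[0,0,0],[0,0,0],[0,0,0],[0,0,0]], delta_rot=[[0,0,0],[0,0,0],[0,0,0],[0,0,0],[0,0,0],[0,0,0],[0,0,0],[0,0,0]])

```text
time: 17.85
ee_pos: [0.5275, -0.0611, 0.1587]
eef_rot: [0.938, 0.045, 0.114, -0.324]
ft_force: [-0.9, -3.6, 1.8]
width: 0.026
grip_force: 34.9
```

>>> play_rows(claw=[1,1,1,1,1,1,1,1], delta_pos=[[0,0,0],[0,0,0],[0,0,0],[0,0,0],[0,0,0],[0,0,0],[0,0,0],[0,0,0]], delta_rot=[[0,0,0],[0,0,0],[0,0,0],[0,0,0],[0,0,0],[0,0,0],[0,0,0],[0,0,0]])

```text
time: 18.65
ee_pos: [0.5274, -0.0611, 0.1586]
eef_rot: [0.938, 0.045, 0.114, -0.324]
ft_force: [-0.5, -4.0, 1.7]
width: 0.0259
grip_force: 34.9
```

```bash
python3 chk.py
python3 - <<'E'
from tgt import *
T=pose()[1]; D=down(-84.5)
# retreat along n 80 mm, then upright over the dock
plan([(T[:3,3]+n*.08,T[:3,:3],6),((.4855,-.1633,.255),D,10)])
E
```

```text
18.65 [ 0.52744174 -0.06109793  0.15862413] 0.02594962889559115 34.94475654093549 [-0.5  -4.03  1.74] [-0.354  0.424  0.983  1.893 -1.01   1.457 -0.475]
s 0.027336991901166372 lat level -0.00045360539228741164 lat slope -0.0004999309283235079 tilt err 0.21243053825373204 F.n 3.9042056756125207
pos [[.0, .0, -.067], [.0, .0, -.066], [.0, -.001, -.067], [.0, .0, -.067], [.0, .0, -.066], [.0, .0, -.067], [-.009, .008, -.032], [-.01, .01, -.032]]
rot [[.0, .0, .0], [.0, .0, .0], [.0, .0, .0], [.0, .0, .0], [.0, .0, .0], [.0, .0, .0], [-.021, -.008, .0], [-.02, -.009, .0]]
pos [[-.011, .013, -.03], [-.012, .014, -.029], [-.012, .016, -.028], [-.013, .018, -.027], [-.014, .019, -.025], [-.014, .021, -.023], [-.015, .023, -.022], [-.016, .023, -.019]]
rot [[-.021, -.008, .0], [-.021, -.009, .0], [-.02, -.008, .0], [-.021, -.008, .0], [-.021, -.009, .0], [-.02, -.008, .0], [-.021, -.009, .0], [-.021, -.008, .0]]
```

>>> play_rows(claw=[1,1,1,1,1,1,1,1], delta_pos=[[0,0,-0.03],[0,0,-0.05],[0,0,-0.07],[0,0,-0.08],[0,0,-0.09],[0,0,-0.08],[-0.009,0.008,-0.032],[-0.01,0.01,-0.032]], delta_rot=[[0,0,0],[0,0,0],[0,0,0],[0,0,0],[0,0,0],[0,0,0],[-0.021,-0.008,0],[-0.02,-0.009,0]])

```text
time: 19.45
ee_pos: [0.5068, -0.1233, 0.2278]
eef_rot: [0.96, 0.045, 0.092, -0.26]
ft_force: [0.1, 0.7, -1.6]
width: 0.0258
grip_force: 34.9
```

>>> play_rows(claw=[1,1,1,1,1,1,1,1], delta_pos=[[-0.011,0.013,-0.03],[-0.012,0.014,-0.029],[-0.012,0.016,-0.028],[-0.013,0.018,-0.027],[-0.014,0.019,-0.025],[-0.014,0.021,-0.023],[-0.015,0.023,-0.022],[-0.016,0.023,-0.019]], delta_rot=[[-0.021,-0.008,0],[-0.021,-0.009,0],[-0.02,-0.008,0],[-0.021,-0.008,0],[-0.021,-0.009,0],[-0.02,-0.008,0],[-0.021,-0.009,0],[-0.021,-0.008,0]])

```text
time: 20.25
ee_pos: [0.4852, -0.1644, 0.2559]
eef_rot: [0.999, 0.047, -0.0, 0.001]
ft_force: [0.3, -0.3, -2.3]
width: 0.0258
grip_force: 34.9
```

>>> play_rows(claw=[1,1], delta_pos=[[0,0,0],[0,0,0]], delta_rot=[[0,0,0],[0,0,0]])

```text
time: 20.45
ee_pos: [0.4854, -0.1631, 0.2551]
eef_rot: [0.999, 0.048, 0.0, -0.001]
ft_force: [0.9, -0.7, -1.9]
width: 0.0259
grip_force: 34.9
```

Run:
```python
from tgt import *
from lab import plate
s,T=pose(); print(s["time"],s["ee_pos"],s["width"],s["ft_force"].round(2),s["joint_positions"].round(2)); print(T[:3,2].round(4))
a=cam("scene","s7.png"); b=cam("top","t7.png")
nose=T[:3,3]+T[:3,2]*.1078; print("nose",nose,proj(a,nose),proj(a,nose+[0,0,.079]))
x0,x1,y0,y1=205,255,165,230; print(a["pixels"][y0:y1:3,x0:x1:2].astype(int).mean(2).astype(int))
pa,_,n1=plate(a,(285,310,187,222)); pb,_,n2=plate(b,(290,325,185,230)); L=tri(a,pa,b,pb); print(pa,n1,pb,n2,L,np.degrees(np.arctan2(*(L[:2]-AX)[::-1])))
plan([((.4855,-.1633,.2),down(-84.5),4)])
```

```text
20.45 [ 0.4854004  -0.16314617  0.25509444] 0.025888725388089746 [ 0.86 -0.7  -1.87] [-0.94  0.09  1.27  1.75 -0.09  1.37 -1.13]
[ 5.0e-04  2.4e-03 -1.0e+00]
nose [ 0.48545328 -0.16288306  0.14729478] [[227.15742986 185.38788723]] [[221.92193836 165.08141521]]
[[122 124 119  98  35  38  59  73  80  78  82  84  68  39  46 109 112 113
  114 114 112 112 110 103 105]
 [114 111 112 110  37  36  30  77  80  74  61  44  33  34  74 111 108 110
  106 104 107 111 116 114 117]
 [112 112 111 112  90  37  31  35  38  37  30  24  33  73 108 109 110 117
  113 112 114 113 109 111 113]
 [118 116 115 108 101 102  70  53  40  40  52  82 104 110 111 111 107 108
  111 113 114 111 115 112 111]
 [108 106 100 106  97  80  95  98  73  69  73  86  98 108 114 112 114 114
  112 107 113 113 116 118 120]
 [108 113 113 114 110 113 110  68  70  68  70  83  95 102 111 113 118 118
  118 117 114 114 115 115 112]
 [112 112 111 114 113 112 112 100  60  71  69  78  90  98 118 113 117 112
  110 111 112 115 113 110 112]
 [113 113 116 116 116 117 117 117  61  62  64  64  69  66 108  92  74  52
   42  75 111 115 111 115 119]
[... 1040 characters left out ...]
7  82 100]
 [121 114 116 113 110 112 115 108  73  78  80  83  84  82  81  81  81  78
   79  80  84  82  80  78  91]
 [114 113 112 111 108 109 109 107  95  78  84  81  79  82  83  79  78  82
   78  82  81  83  82  78  79]
 [109 109 107 111 113 117 119 117 115  86  79  78  80  84  79  80  79  78
   75  79  83  77  78  81  80]
 [118 117 117 114 118 119 118 116 114  88  80  81  80  82  83  80  80  81
   78  80  74  85 109 116 116]]
[298.99012776 203.22357724] 287.0 [314.42699115 209.76179941] 226.0 [0.5480993  0.00407856 0.07916825] -106.41756694322443
pos [[.001, -.001, .069], [.0, .0, .068], [.001, -.001, .069], [.0, -.001, .068]]
rot [[.0, .0, .0], [.0, .0, .0], [.0, .0, .0], [.0, .0, -.001]]
```

>>> play_rows(claw=[1,1,1,1,1,1,1,1], delta_pos=[[0.002,0,0.07],[0.002,-0.001,0.1],[0,-0.001,0.1],[0,0,0.1],[0,0,0.1],[0,0,0.1],[0,0,0.07],[0,0,0.035]], delta_rot=[[0,0,0],[0,0,0],[0,0,0],[0,0,0],[0,0,0],[0,0,0],[0,0,0],[0,0,0]])

```text
time: 21.35
ee_pos: [0.4852, -0.1634, 0.118]
eef_rot: [0.999, 0.047, -0.001, 0.0]
ft_force: [-0.6, -0.6, -1.6]
width: 0.0255
grip_force: 34.9
```

>>> play_rows(claw=[1,1], delta_pos=[[0,0,0],[0,0,0]], delta_rot=[[0,0,0],[0,0,0]])

```text
time: 21.55
ee_pos: [0.4864, -0.1633, 0.1201]
eef_rot: [0.999, 0.048, 0.0, 0.0]
ft_force: [0.2, 0.4, -2.1]
width: 0.0254
grip_force: 35.0
```

Now I'll creep down until the collar is felt on the dock.

>>> play_rows(claw=[1,1,1,1], delta_pos=[[0,0,0.005],[0,0,0.005],[0,0,0],[0,0,0]], delta_rot=[[0,0,0],[0,0,0],[0,0,0],[0,0,0]])

```text
time: 21.95
ee_pos: [0.4863, -0.1628, 0.1179]
eef_rot: [0.999, 0.048, 0.0, 0.0]
ft_force: [-0.4, 0.4, -1.9]
width: 0.0259
grip_force: 35.0
```

>>> play_rows(claw=[1,1,1], delta_pos=[[0,0,0.003],[0,0,0],[0,0,0]], delta_rot=[[0,0,0],[0,0,0],[0,0,0]])

```text
time: 22.25
ee_pos: [0.4864, -0.1629, 0.1178]
eef_rot: [0.999, 0.048, 0.0, -0.0]
ft_force: [-2.1, 2.1, 6.3]
width: 0.026
grip_force: 35.0
```

The collar seats at exactly the original height. I'll open and withdraw straight up.

>>> play_rows(claw=[0.65,0.5,0.4,0.4,0.4,0.4,0.4,0.4], delta_pos=[[0,0,0],[0,0,0],[0,0,0],[0,0,0],[0,0,-0.05],[0,0,-0.1],[0,0,-0.15],[0,0,-0.2]], delta_rot=[[0,0,0],[0,0,0],[0,0,0],[0,0,0],[0,0,0],[0,0,0],[0,0,0],[0,0,0]])

```text
time: 23.05
ee_pos: [0.4854, -0.1631, 0.218]
eef_rot: [0.999, 0.047, -0.001, 0.0]
ft_force: [1.1, 1.2, 0.4]
width: 0.0523
grip_force: 0.0
```

>>> play_rows(claw=[0.4,0.4,0.4,0.4,0.4,0.4,0.4,0.4], delta_pos=[[0,0,-0.2],[0,0,-0.1],[-0.1,0,0],[-0.12,0,0],[-0.12,0,0],[-0.1,0,0],[0,0,0],[0,0,0]], delta_rot=[[0,0,0],[0,0,0],[0,0,0],[0,0,0],[0,0,0],[0,0,0],[0,0,0],[0,0,0]])

```text
time: 23.85
ee_pos: [0.3995, -0.1715, 0.2777]
eef_rot: [0.999, 0.047, 0.001, -0.001]
ft_force: [0.1, -0.3, 0.4]
width: 0.0518
grip_force: 0.0
```

Run:
```python
from tgt import *
from lab import plate
s,T=pose(); print(s["time"],s["ee_pos"],s["width"],s["ft_force"].round(2),s["joint_positions"].round(2))
a=cam("scene","s8.png"); b=cam("top","t8.png"); w=cam("wrist","w8.png")
pa,_,n1=plate(a,(285,310,187,222)); pb,_,n2=plate(b,(290,325,185,230)); L=tri(a,pa,b,pb); print(pa,n1,pb,n2,L,np.degrees(np.arctan2(*(L[:2]-AX)[::-1])))
a0=load("scene0"); d=np.abs(a["pixels"].astype(int)-a0["pixels"]).max(2)
for n,W in(("wand+dock",(206,262,170,238)),("jar/bowl",(160,225,230,325)),("oldpot",(255,350,262,322)),("glasses",(378,445,120,178)),("spoon",(425,460,185,240)),("green1",(208,235,145,168)),("green2",(178,206,190,240))):
    q=d[W[2]:W[3],W[0]:W[1]]; print(n,(q>40).mean().round(4))
```

```text
23.85 [ 0.39948013 -0.17153188  0.27772803] 0.05177623536870605 [ 0.13 -0.33  0.44] [-0.89 -0.38  0.96  1.88  0.31  1.49 -1.46]
[298.97635525 203.15974625] 289.0 [314.42699115 209.76179941] 226.0 [0.54806062 0.00407247 0.07941034] -106.4369876236019
wand+dock 0.0
jar/bowl 0.0
oldpot 0.0
glasses 0.001
spoon 0.0
green1 0.0
green2 0.0
```

```bash
python3 -c "
from bench import r
print(r.close_job())"
```

```text
the job is handed in; nothing more can be done
None
```

The job is handed in at about 24 s of robot time: the label measures within about 1° of the tab, the scan was held for about 2 s at roughly 5.5 N (near half-way), and the wand is back in its dock with no visible change to anything else on the counter.

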